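# Find the fuller tablet bottle by its weight

## Task

Two brown tablet bottles that look the same stand on the blue mat; one is full and the other nearly empty. Lift the left one (from where the robot stands) clear of the mat by about 6 cm to feel its weight and stand it back upright on the mat, then lift the right one in the same way. Take the heavier bottle and finish still holding it upright and steady over the middle of the white dish, its underside about 10 cm above the table, with the lighter bottle left standing on the mat and nothing tipped over or pushed about.

Things in the scene. Friction and masses are not known exactly. Their poses are not given: they have to be found in the camera images.
- bottle_left: left (larger y) of two identical brown tablet bottles: round, 51 mm across up to about 75 mm high, then a shoulder and a ribbed white cap 42 mm across at 90 to 110 mm (top); closed, rigid, friction about 0.6; grip body or cap. Origin: centre of underside, z up. Weighs 0.11-0.14 kg (nearly empty) or 0.38-0.48 kg (full), varying by start; its twin is the other kind
- bottle_right: the right bottle (smaller y at the start), twin of the left one in looks and size; origin at the centre of its underside, z up its axis; weight as told for the left one. Contents can shift 1 to 2 mm inside either bottle
- mat: flat blue mat that both bottles stand on, fixed to the table: 110 mm along its own x, 230 mm along its own y, 4 mm thick. Origin: centre of its underside (on the table), so its top is at 4 mm. The bottles stand near its own y = +62 mm (left) and -62 mm (right)
- dish: shallow white dish, loose, 166 mm across, rim 28 mm high. Origin: centre of its underside on the table, z up
- carton: blue carton standing upright, 40 x 52 mm, 88 mm high, loose; a bystander, leave it alone. Origin: centre of its underside
- vial: small amber vial with black cap, 32 mm across, 67 mm high, loose; a bystander, leave it alone. Origin: centre of its underside
- blister: flat blister strip with pink tablets lying on the table near its front edge, 88 mm along its y, 38 mm wide, 5 mm high, loose; a bystander, leave it alone. Origin: under its middle

How it is judged:
By the outcome, as a careful person would: the job done as asked, in the order asked, and still so for the second after the job is handed in, while the arm keeps its last pose, push and grip.
It also fails if it takes over 72 s, if anything falls off the work surface, if the arm or the gripper's body presses on something with over 40 N, if the wrist force passes 120 N, or if a joint passes its speed limit or range.

## Robot

A 6-joint arm with a two-finger parallel gripper is mounted at the origin on a cart in front of the work surface, level with it; the furniture and walls round the work are solid. World frame = base frame: x ahead of the robot, y to its left, z up, the work surface at z = 0. Lengths are in m, angles in rad, forces in N, time in s.
With the tool pointing down it reaches from about 0.35 to 0.775 m from the base axis. Payload 7.3 kg.
Tool frame: the origin (TCP) lies at the centre of the arm's flange, where the gripper is bolted on; the fingertips stand 178 mm ahead of it and the grasp point (between the pads) lies 159 mm ahead of it (tip_extent is the distance from the TCP to the fingertips, in m); z points along the fingers, y is the line along which they close (so a half turn about z gives the same grasp; the last joint's range is limited). The gripper opens to 92 mm and grips with 3 to 60 N. Pads are 19 mm wide; open, the fingers measure 130 mm over their backs; the gripper's body (75 mm by 190 mm) begins 47 mm behind the grasp point.
Start: joints at [1.129, 0.342, 1.524, -0, 1.275, -0.146], TCP at [0.153, 0.502, 0.405] pointing down, gripper open.
Joint ranges: [-2.53, 2.53], [-0.77, 2.02], [0.04, 2.7], [-1, 4.14], [0.28, 2.66], [-3.11, 3.11]. Speed limits (rad/s): [2.57, 2.57, 3.14, 3.14, 3.14, 3.14].

## Interface

Orientations are given as [roll, pitch, yaw] about the fixed x, y, z axes, in that order (R = Rz(yaw) Ry(pitch) Rx(roll)).
In Python, from cell import * gives the robot as it stands.
- The arm moves only by the tool arm_command, never from a script. Its arguments are lists of equal length, an entry for each row: "xyz": the shift along the world's x, y, z in mm, a list of three; "spin": the turn about the world's z in degrees. In form: {"xyz": [[tx, ty, tz], ...], "spin": [spin, ...]}. A call has 1 to 20 rows; each row shifts and turns the commanded pose from where the row before left it; what a row does not reach is not made up. A row lasts 1/10 s, in which the tool goes at most 50 mm and 8.59 degrees, less where a joint would pass 70% of its speed; a pose out of reach is approached as far as the arm can. A call with a gripper value outside its range is refused whole. "jaw" is the opening, from -1 (shut) to 1 (fully open), set as the call begins (left out, the last holds). The fingers move at their own pace and stop on an object; "squeeze" is the grip in N (left out, the last holds). Time passes only in rows, so rows that do not move let the fingers close. It gives the time, the measured TCP pose, the force, the opening and the grip force at its end, in the units of the state.
- observe(): the state, without advancing time (a new reading comes with each control period).
- read_camera(name): name is "scene" or "side" or "wrist"; returns a dict with "img" (420x560x3 uint8, red, green, blue), "depth" (420x560 float32, m along the optical axis (not along the pixel's ray), 0 where there is no reading), "fx", "fy", "cx", "cy" (pixels), "world_from_camera" (4x4, takes a point from camera to world coordinates). Camera axes: x right, y up, looking along -z (the intrinsics and any distortion apply to the point x, -y, -z); pixel columns grow to the right and rows downward; lengths in m; the calibration is good to about 2 mm. A picture is of the moment at which its call begins.
- hand_in(): hands the job in; it is judged then, once.
The state is a dict: "time": time; "qpos": joint angles; "qvel": joint speeds; "joint_efforts": joint torques, N m; "tool_pos": TCP position; "tool_rot": TCP orientation; "contact_force": force on the tool from outside, world axes, zero at the start; "torque": the same for the moment, N m; "opening": finger opening in m; "grip_force": force on a finger pad.
Only numpy, scipy, OpenCV 4.12 (cv2) and the standard library are available. Lean on these libraries where they do the work, as an engineer would, in place of code of your own. Each camera call takes 0.05 s, during which the arm holds its last target. There are 200 camera calls.

## Working session

There is one attempt and no reset: what is moved stays moved. The work goes in short steps, Python scripts to look and compute and a tool call to move; the robot and the scene stay as the last step left them, time stands still between calls to the robot, and variables do not carry over. Pictures are saved under pics/ and viewed, at most 10 in all, crops included, and the job is handed in when it is done.

Besides the shell and the picture viewer there is one more tool, called after ">>>" in YAML: its name, and indented under it one key for each argument. arm_command: Moves the arm, as the interface text tells. Its arguments: {"type":"object","properties":{"xyz":{"type":"array","items":{"type":"array","items":{"type":"number"}}},"spin":{"type":"array","items":{"type":"number"}},"jaw":{"type":"number"},"squeeze":{"type":"number"}},"required":["xyz","spin"]}

```bash
mkdir -p pics; cat > h.py <<'E'
from cell import *
import numpy as np, cv2
def snap(n,f):
    c=read_camera(n); cv2.imwrite(f'pics/{f}.png',c['img'][:,:,::-1]); np.savez(f'pics/{f}.npz',**c); return c
def pts(c):
    h,w=c['depth'].shape; u,v=np.meshgrid(np.arange(w),np.arange(h)); d=c['depth']
    P=np.stack([(u-c['cx'])/c['fx']*d,-(v-c['cy'])/c['fy']*d,-d,np.ones_like(d)],-1)
    return (P@c['world_from_camera'].T)[...,:3]
E
python3 - <<'E'
from h import *
a=snap('scene','s1');b=snap('side','d1')
cv2.imwrite('pics/both.png',cv2.resize(np.hstack([a['img'],b['img']])[:,:,::-1],(800,300)))
print(a.keys(),observe()); print(a['world_from_camera'],b['world_from_camera'])
E
```

```text
dict_keys(['img', 'depth', 'fx', 'fy', 'cx', 'cy', 'world_from_camera']) {'time': 0.1, 'qpos': array([ 1.12899167e+00,  3.42639499e-01,  1.52489000e+00, -9.40729676e-06,
        1.27539297e+00, -1.46021473e-01]), 'qvel': array([ 0.00111951, -0.00188108, -0.00196466, -0.00173379, -0.00049837,
        0.00024359]), 'joint_efforts': array([ 1.38252934e-03, -4.32008493e+01, -2.44694638e+01,  7.19071389e-02,
        5.26577909e-02, -1.69737564e-05]), 'tool_pos': array([0.15297387, 0.50210144, 0.40413232]), 'tool_rot': array([-3.14027568e+00, -1.84592153e-04,  2.84581209e+00]), 'contact_force': array([-0.09710669, -0.23761232, -0.43908393]), 'torque': array([ 0.01920579, -0.01179173,  0.01650518]), 'grip_force': 0.0, 'opening': 0.09204605104020241}
[[ 0.87649056  0.32400066 -0.35607284  0.22255641]
 [-0.4813545   0.57769811 -0.65921373 -0.38673431]
 [-0.00788308  0.74919187  0.66230612  0.59070498]
 [ 0.          0.          0.          1.        ]] [[ 9.91917687e-01  7.68047337e-02 -1.00996708e-01  4.06884821e-01]
 [-1.26881296e-01  6.04574848e-01 -7.86378020e-01 -7.00531696e-01]
 [ 6.62515027e-04  7.92836860e-01  6.09433569e-01  7.13336077e-01]
 [ 0.00000000e+00  0.00000000e+00  0.00000000e+00  1.00000000e+00]]
```

View pics/s1.png

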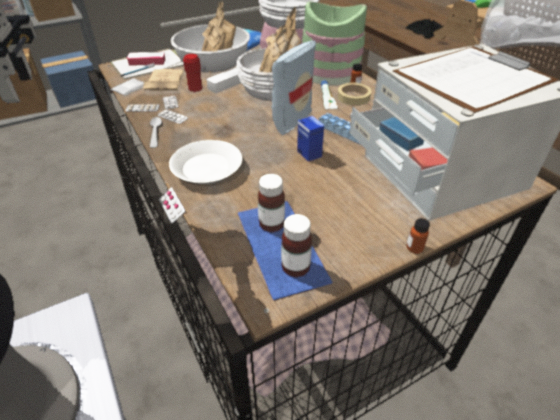

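View pics/d1.png

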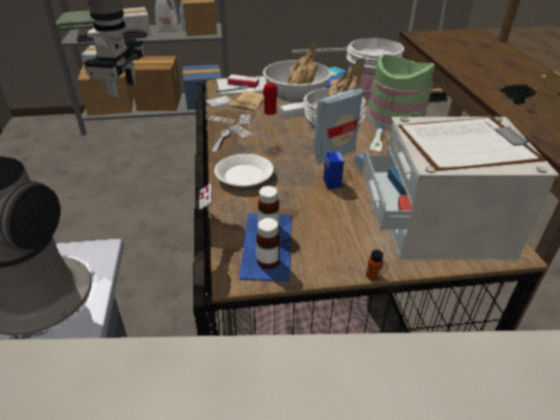

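Both views show the two bottles on the mat (scene caps at about (271,184) and (297,228)). The dish is at (206,162), the blue carton at (311,138), the vial at (418,236) and the blister at (173,205). The arm is off to the left.

```bash
python3 - <<'E'
from h import *
for f,win in (('s1',dict(L=(252,172,290,240),R=(278,212,318,282),dish=(160,135,250,190),mat=(235,195,332,298),carton=(295,115,326,162),vial=(405,215,432,255),hi=(0,0,560,420))),
              ('d1',dict(L=(252,183,285,218),R=(252,217,285,272),dish=(208,150,280,192),mat=(238,208,298,282),carton=(320,150,346,190),vial=(362,248,386,284)))):
    c=dict(np.load(f'pics/{f}.npz')); P=pts(c); I=c['img'].astype(int); ok=c['depth']>0
    for k,(a,b,e,g) in win.items():
        p=P[b:g,a:e][ok[b:g,a:e]]; q=I[b:g,a:e][ok[b:g,a:e]]
        if k in 'LR':
            z=p[:,2]; top=p[(z>.107)&(z<.125)]; side=p[(z>.02)&(z<.072)]
            for n,s,r in(('top',top,None),('cap',p[(z>.092)&(z<.112)],.021),('side',side,.0255)):
                if len(s)<5: continue
                o=np.median(s,0)
                if r:
                    from scipy.optimize import least_squares
                    o=least_squares(lambda x:np.hypot(s[:,0]-x[0],s[:,1]-x[1])-r,o[:2]+[.0,.01],loss='soft_l1',f_scale=.002).x
                print(f,k,n,len(s),o.round(4))
        elif k=='dish':
            s=p[(p[:,2]>.02)&(p[:,2]<.034)]; A=np.c_[2*s[:,:2],np.ones(len(s))]
            x=np.linalg.lstsq(A,(s[:,:2]**2).sum(1),rcond=None)[0]; print(f,k,x[:2].round(4),np.sqrt(x[2]+x[0]**2+x[1]**2))
        elif k=='mat':
            m=(q[:,2]>q[:,0]+30)&(p[:,2]<.012); s=p[m][:,:2].astype(np.float32)
            print(f,k,cv2.minAreaRect(s),p[m][:,2].mean())
        elif k!='hi':
            s=p[p[:,2]>.01]; print(f,k,np.percentile(s,[5,50,95],axis=0).round(3).tolist())
    # obstacles in the workspace
    s=P[ok&(P[...,2]>.12)&(P[...,0]>.2)&(P[...,0]<.75)&(abs(P[...,1])<.45)]
    print('high',len(s),np.percentile(s,[0,10,50,90,100],axis=0).round(2).tolist() if len(s) else '')
E
```

```text
s1 L top 419 [0.4958 0.1371 0.1154]
s1 L cap 214 [0.5023 0.1459]
s1 L side 521 [0.5025 0.1467]
s1 R top 456 [0.4847 0.0242 0.1155]
s1 R cap 193 [0.4873 0.0285]
s1 R side 678 [0.4874 0.0287]
s1 dish [0.4597 0.3849] 0.07645024001669395
s1 mat ((0.49259084463119507, 0.08996008336544037), (0.2309015542268753, 0.1109863817691803), 80.21663665771484) 0.0054316551081879305
s1 carton [[0.681, 0.295, 0.015], [0.695, 0.309, 0.055], [0.795, 0.437, 0.09]]
s1 vial [[0.693, -0.054, 0.014], [0.7, -0.045, 0.047], [0.717, -0.029, 0.069]]
high 1736 [[0.67, 0.01, 0.12], [0.68, 0.04, 0.13], [0.73, 0.43, 0.14], [0.75, 0.44, 0.19], [0.75, 0.45, 0.2]]
d1 L top 190 [0.5052 0.1413 0.1133]
d1 L cap 127 [0.5058 0.147 ]
d1 L side 160 [0.506  0.1468]
d1 R top 241 [0.4898 0.0236 0.1133]
d1 R cap 155 [0.4906 0.0284]
d1 R side 472 [0.4904 0.0287]
d1 dish [0.4645 0.3852] 0.07692670829025612
d1 mat ((0.49389052391052246, 0.08862514793872833), (0.23196226358413696, 0.10966234654188156), 79.848388671875) 0.0032480669219056416
d1 carton [[0.685, 0.293, 0.014], [0.702, 0.299, 0.053], [0.731, 0.435, 0.088]]
d1 vial [[0.696, -0.056, 0.014], [0.708, -0.05, 0.045], [0.722, -0.035, 0.068]]
high 999 [[0.68, 0.01, 0.12], [0.69, 0.05, 0.13], [0.73, 0.43, 0.14], [0.74, 0.44, 0.19], [0.75, 0.45, 0.2]]
```

>>> arm_command:
  xyz:
    - [10,-10,0]
    - [20,-20,0]
    - [25,-25,0]
    - [25,-25,0]
    - [25,-25,0]
    - [25,-25,0]
    - [25,-25,0]
    - [25,-25,0]
    - [25,-25,0]
    - [25,-25,0]
    - [25,-25,0]
    - [25,-25,0]
    - [25,-25,-10]
    - [20,-25,-10]
    - [15,-15,-10]
    - [8,-8,-10]
    - [3,-3,-10]
    - [0,0,0]
    - [0,0,0]
  spin: [0,0,0,2,2,2,2,2,2,2,2,1,0,0,0,0,0,0,0]
  jaw: 1
  squeeze: 25

```text
time: 2.0
tool_pos: [0.5035, 0.1468, 0.3547]
tool_rot: [3.141, -0.001, -3.14]
contact_force: [0.5, -0.7, 0.1]
opening: 0.0919
grip_force: 0.0
```

```bash
python3 - <<'E'
from h import *
w=snap('wrist','w1');P=pts(w);ok=w['depth']>0
o=observe();print(o['tool_pos'],o['tool_rot'],o['contact_force'],w['world_from_camera'].round(3))
s=P[ok&(P[...,2]>.106)&(P[...,2]<.125)&(P[...,0]>.44)&(P[...,0]<.56)]
for lo,hi in((.09,.2),(-.03,.08)):
    t=s[(s[:,1]>lo)&(s[:,1]<hi)]
    if len(t): print(len(t),cv2.minEnclosingCircle(t[:,:2].astype(np.float32)),np.median(t,0),np.percentile(t,[2,98],axis=0))
E
```

```text
[0.5035351  0.14693286 0.35509567] [ 3.14126789e+00  1.76611746e-04 -3.13954707e+00] [0.32679384 0.13924471 0.14845275] [[-0.001 -0.969 -0.248  0.437]
 [ 1.    -0.001 -0.001  0.146]
 [ 0.001 -0.248  0.969  0.335]
 [ 0.     0.     0.     1.   ]]
2697 ((0.5042842626571655, 0.14718124270439148), 0.021808672696352005) [0.50255686 0.1472651  0.11474151] [[0.48420081 0.12807404 0.10977615]
 [0.52217864 0.16612369 0.11614588]]
2987 ((0.4890524744987488, 0.028781183063983917), 0.021820874884724617) [0.48754686 0.03079879 0.11463021] [[0.46904306 0.01087359 0.10768657]
 [0.50712877 0.04919742 0.11602228]]
```

View pics/w1.png

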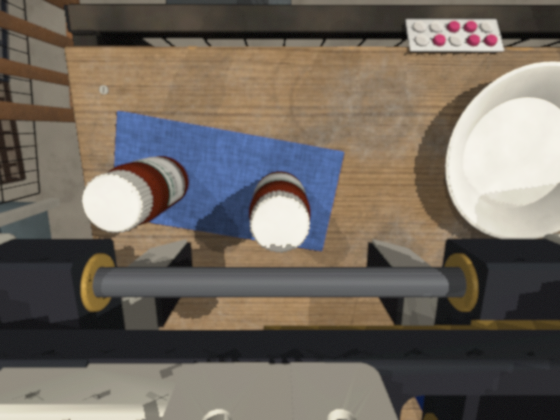

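The wrist view has the left cap at (280,218), midway between the fingers, and the right cap at (118,200), well clear of them. The TCP is already centred on the left bottle, so I'll go down and grip.

>>> arm_command:
  xyz:
    - [0,0,-10]
    - [0,0,-20]
    - [0,0,-20]
    - [0,0,-20]
    - [0,0,-20]
    - [0,0,-15]
    - [0,0,-10]
    - [0,0,-5]
    - [0,0,0]
    - [0,0,0]
    - [0,0,0]
  spin: [0,0,0,0,0,0,0,0,0,0,0]

```text
time: 3.15
tool_pos: [0.5043, 0.1463, 0.2355]
tool_rot: [3.141, 0.002, -3.141]
contact_force: [-0.5, -0.7, -0.6]
opening: 0.0915
grip_force: 0.0
```

>>> arm_command:
  xyz:
    - [0,0,0]
    - [0,0,0]
    - [0,0,0]
    - [0,0,0]
    - [0,0,0]
    - [0,0,0]
    - [0,0,0]
    - [0,0,0]
    - [0,0,0]
    - [0,0,0]
  spin: [0,0,0,0,0,0,0,0,0,0]
  jaw: -1
  squeeze: 25

```text
time: 4.15
tool_pos: [0.504, 0.1462, 0.2347]
tool_rot: [3.141, 0.0, -3.141]
contact_force: [-0.1, -0.8, 0.3]
opening: 0.0508
grip_force: 25.0
```

Gripped at 51 mm. Lift 60 mm smoothly.

>>> arm_command:
  xyz:
    - [0,0,3]
    - [0,0,6]
    - [0,0,9]
    - [0,0,10]
    - [0,0,10]
    - [0,0,9]
    - [0,0,7]
    - [0,0,4]
    - [0,0,2]
    - [0,0,0]
    - [0,0,0]
    - [0,0,0]
    - [0,0,0]
    - [0,0,0]
  spin: [0,0,0,0,0,0,0,0,0,0,0,0,0,0]

```text
time: 5.55
tool_pos: [0.504, 0.1462, 0.2945]
tool_rot: [3.142, -0.0, -3.141]
contact_force: [-1.3, -0.1, -0.7]
opening: 0.051
grip_force: 25.0
```

```bash
python3 - <<'E'
from h import *
f=[]
for i in range(8): read_camera('scene'); f.append(observe()['contact_force'][2])
print(np.round(f,2),np.mean(f),observe()['opening'])
c=snap('side','d2');cv2.imwrite('pics/d2c.png',cv2.resize(c['img'][120:300,180:360,::-1],(540,540)))
E
```

```text
[-1.15 -1.77 -1.31 -1.65 -1.   -1.3  -1.25 -0.78] -1.276381774193791 0.05076672688195912
```

View pics/d2c.png

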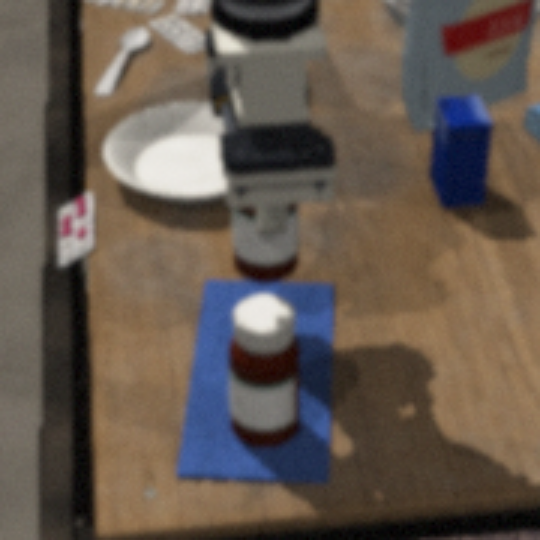

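The crop shows the left bottle upright in the fingers, clear of the mat (its base near (265,270)), with the right one still standing. The load is about 1.3 N, so the left one is the light one. I'll set it back.

>>> arm_command:
  xyz:
    - [0,0,-3]
    - [0,0,-7]
    - [0,0,-10]
    - [0,0,-10]
    - [0,0,-10]
    - [0,0,-8]
    - [0,0,-5]
    - [0,0,-3]
    - [0,0,-2]
    - [0,0,-1]
    - [0,0,-0.5]
    - [0,0,0]
    - [0,0,0]
    - [0,0,0]
  spin: [0,0,0,0,0,0,0,0,0,0,0,0,0,0]

```text
time: 7.4
tool_pos: [0.504, 0.1462, 0.2354]
tool_rot: [3.141, 0.0, -3.141]
contact_force: [-0.2, 0.4, -0.9]
opening: 0.0512
grip_force: 25.0
```

>>> arm_command:
  xyz:
    - [0,0,-0.5]
    - [0,0,-0.5]
    - [0,0,0]
    - [0,0,0]
  spin: [0,0,0,0]

```text
time: 7.8
tool_pos: [0.5041, 0.1462, 0.2347]
tool_rot: [3.141, 0.001, -3.141]
contact_force: [-1.3, 0.1, 4.6]
opening: 0.0512
grip_force: 25.0
```

```bash
python3 - <<'E'
from h import *
f=[]
for i in range(5): read_camera('scene'); f.append(observe()['contact_force'][2])
print(np.round(f,2),np.mean(f),observe()['tool_pos'])
E
```

```text
[5.66 5.56 5.75 5.56 4.8 ] 5.466385163222705 [0.50413912 0.14623938 0.23464803]
```

It's standing on the mat. I'll ease the push, then open and rise.

>>> arm_command:
  xyz:
    - [0,0,0.3]
    - [0,0,0.2]
    - [0,0,0]
  spin: [0,0,0]

```text
time: 8.35
tool_pos: [0.5041, 0.1462, 0.2347]
tool_rot: [3.141, 0.0, -3.141]
contact_force: [-0.7, 0.6, 1.6]
opening: 0.051
grip_force: 25.0
```

>>> arm_command:
  xyz:
    - [0,0,0]
    - [0,0,0]
    - [0,0,0]
    - [0,0,0]
    - [0,0,0]
    - [0,0,0]
    - [0,0,0]
    - [0,0,0]
  spin: [0,0,0,0,0,0,0,0]
  jaw: 1

```text
time: 9.15
tool_pos: [0.504, 0.1462, 0.2347]
tool_rot: [3.142, -0.0, -3.141]
contact_force: [0.3, 0.2, 0.2]
opening: 0.0918
grip_force: 0.0
```

>>> arm_command:
  xyz:
    - [0,0,5]
    - [0,0,15]
    - [0,0,20]
    - [0,0,20]
    - [0,0,20]
    - [0,0,20]
    - [0,0,15]
    - [0,-5,5]
    - [-2,-15,0]
    - [-3,-20,0]
    - [-3,-25,0]
    - [-3,-20,0]
    - [-2,-18,0]
    - [-2,-10,0]
    - [0,-5,0]
    - [0,0,0]
    - [0,0,0]
    - [0,0,0]
  spin: [0,0,0,0,0,0,0,0,0,0,0,0,0,0,0,0,0,0]

```text
time: 10.95
tool_pos: [0.4891, 0.0287, 0.3546]
tool_rot: [3.141, -0.0, -3.14]
contact_force: [0.1, 0.1, 0.7]
opening: 0.092
grip_force: 0.0
```

```bash
python3 - <<'E'
from h import *
w=snap('wrist','w2');P=pts(w);ok=w['depth']>0
print(observe()['tool_pos'],observe()['contact_force'])
s=P[ok&(P[...,2]>.106)&(P[...,2]<.125)&(P[...,0]>.44)&(P[...,0]<.56)]
for lo,hi in((.09,.2),(-.03,.08)):
    t=s[(s[:,1]>lo)&(s[:,1]<hi)]
    if len(t): print(len(t),cv2.minEnclosingCircle(t[:,:2].astype(np.float32)),np.median(t,0))
E
```

```text
[0.48903317 0.02878207 0.35468172] [0.11522084 1.06460541 0.234208  ]
1951 ((0.5033721923828125, 0.14654389023780823), 0.021625522524118423) [0.49738656 0.14121809 0.11472586]
2699 ((0.488974004983902, 0.028614306822419167), 0.02179824747145176) [0.48742404 0.0285418  0.1147521 ]
```

View pics/w2.png

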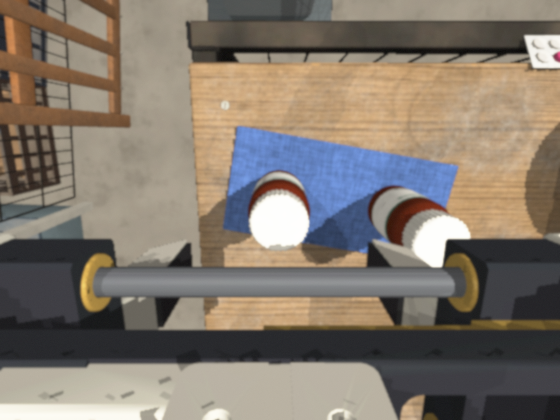

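The left bottle stands where it was (cap at (440,240)), and the right cap is centred between the fingers at (280,218). I'll go down and grip, harder this time because it should be the full one.

>>> arm_command:
  xyz:
    - [0,0,-10]
    - [0,0,-20]
    - [0,0,-20]
    - [0,0,-20]
    - [0,0,-20]
    - [0,0,-15]
    - [0,0,-10]
    - [0,0,-5]
    - [0,0,0]
    - [0,0,0]
  spin: [0,0,0,0,0,0,0,0,0,0]

```text
time: 12.0
tool_pos: [0.4892, 0.0282, 0.2351]
tool_rot: [3.142, 0.001, -3.141]
contact_force: [-0.1, 0.3, 0.1]
opening: 0.0923
grip_force: 0.0
```

>>> arm_command:
  xyz:
    - [0,0,0]
    - [0,0,0]
    - [0,0,0]
    - [0,0,0]
    - [0,0,0]
    - [0,0,0]
    - [0,0,0]
    - [0,0,0]
    - [0,0,0]
    - [0,0,0]
  spin: [0,0,0,0,0,0,0,0,0,0]
  jaw: -1
  squeeze: 35

```text
time: 13.0
tool_pos: [0.489, 0.0283, 0.2348]
tool_rot: [3.141, 0.0, -3.141]
contact_force: [-0.2, 2.0, 2.1]
opening: 0.0509
grip_force: 35.0
```

>>> arm_command:
  xyz:
    - [0,0,3]
    - [0,0,6]
    - [0,0,9]
    - [0,0,10]
    - [0,0,10]
    - [0,0,9]
    - [0,0,7]
    - [0,0,4]
    - [0,0,2]
    - [0,0,0]
    - [0,0,0]
    - [0,0,0]
    - [0,0,0]
    - [0,0,0]
  spin: [0,0,0,0,0,0,0,0,0,0,0,0,0,0]

```text
time: 14.4
tool_pos: [0.489, 0.0282, 0.2946]
tool_rot: [3.141, -0.0, -3.141]
contact_force: [0.4, -0.1, -4.5]
opening: 0.0508
grip_force: 35.0
```

```bash
python3 - <<'E'
from h import *
f=[]
for i in range(6): c=read_camera('scene'); f.append(observe()['contact_force'][2])
print(np.round(f,2),np.mean(f),observe()['tool_pos'])
# dish rim
P=pts(c);s=P[135:192,160:252][c['depth'][135:192,160:252]>0];s=s[(s[:,2]>.023)&(s[:,2]<.036)]
print(cv2.minEnclosingCircle(s[:,:2].astype(np.float32)))
w=dict(np.load('pics/w1.npz'));P=pts(w);s=P[(w['depth']>0)&(P[...,2]>.022)&(P[...,2]<.034)&(P[...,1]>.25)&(P[...,0]<.5)]
A=np.c_[2*s[:,:2],np.ones(len(s))];x=np.linalg.lstsq(A,(s[:,:2]**2).sum(1),rcond=None)[0];print(x[:2],np.sqrt(x[2]+x[0]**2+x[1]**2),cv2.fitEllipse(s[:,:2].astype(np.float32)))
E
```

```text
[-4.17 -2.85 -5.09 -3.75 -5.07 -4.35] -4.213353990131533 [0.48902068 0.02822068 0.29474635]
((0.46053558588027954, 0.38687485456466675), 0.08383774012327194)
[0.45928563 0.38222365] 0.0722483007436051 ((0.4498804211616516, 0.36730772256851196), (0.10741368681192398, 0.13598062098026276), 56.76376724243164)
```

The right bottle weighs about 4.2 N, so it is the heavy one and it's already in hand. I'll raise it, swing round the light bottle and go to the dish.

>>> arm_command:
  xyz:
    - [0,0,4]
    - [0,0,8]
    - [0,0,12]
    - [0,0,14]
    - [-2,0,14]
    - [-4,0,14]
    - [-8,2,12]
    - [-10,6,8]
    - [-10,10,4]
    - [-10,14,0]
    - [-10,18,0]
    - [-8,22,0]
    - [-4,25,0]
    - [-2,25,0]
    - [0,25,0]
    - [0,25,0]
    - [2,25,0]
    - [4,25,0]
    - [5,25,0]
    - [5,25,0]
  spin: [0,0,0,0,0,0,0,0,0,0,0,0,0,0,0,0,0,0,0,0]

```text
time: 16.7
tool_pos: [0.4359, 0.3017, 0.3844]
tool_rot: [-3.141, -0.001, -3.14]
contact_force: [0.1, 0.5, -3.8]
opening: 0.0508
grip_force: 35.0
```

>>> arm_command:
  xyz:
    - [5,22,0]
    - [5,18,0]
    - [5,14,0]
    - [5,10,0]
    - [4,10,0]
    - [3,7,0]
    - [0,4,0]
    - [0,1,-3]
    - [0,0,-7]
    - [0,0,-10]
    - [0,0,-10]
    - [0,0,-10]
    - [0,0,-8]
    - [0,0,-4]
    - [0,0,-2]
    - [0,0,0]
    - [0,0,0]
    - [0,0,0]
  spin: [0,0,0,0,0,0,0,0,0,0,0,0,0,0,0,0,0,0]

```text
time: 18.5
tool_pos: [0.4641, 0.3863, 0.3312]
tool_rot: [3.141, 0.001, -3.141]
contact_force: [0.1, 1.3, -3.7]
opening: 0.0508
grip_force: 35.0
```

```bash
python3 - <<'E'
from h import *
a=snap('scene','s3');b=snap('side','d3')
cv2.imwrite('pics/f3.png',np.hstack([cv2.resize(a['img'][60:300,120:360],(390,390)),cv2.resize(b['img'][60:300,160:400],(390,390))])[:,:,::-1])
o=observe();print(o['tool_pos'],o['tool_rot'],o['contact_force'],o['opening'],o['time'])
for c,(u0,v0,u1,v1) in((a,(160,125,255,195)),(b,(205,145,285,195))):
    P=pts(c)[v0:v1,u0:u1].reshape(-1,3);s=P[(P[:,2]>.023)&(P[:,2]<.034)];print(cv2.minEnclosingCircle(s[:,:2].astype(np.float32)))
    P=pts(c).reshape(-1,3);s=P[(P[:,2]>.08)&(P[:,2]<.15)&(np.hypot(P[:,0]-.462,P[:,1]-.386)<.04)];print('bottle min z',np.sort(s[:,2])[:5],np.median(s,0))
E
```

```text
[0.46402716 0.38625993 0.3311258 ] [ 3.14113008e+00  6.11002362e-04 -3.14060026e+00] [-0.80049723  0.05850709 -4.12944216] 0.050781723062078274 18.6
((0.460360050201416, 0.3875056207180023), 0.08525418490171432)
bottle min z [0.10226037 0.10313299 0.10330744 0.10415919 0.10425494] [0.4547502  0.3643928  0.12782082]
((0.4637071490287781, 0.3872274160385132), 0.08428885787725449)
bottle min z [0.10068193 0.10120163 0.10127969 0.10229509 0.10260618] [0.4648559  0.36436255 0.12612756]
```

View pics/f3.png

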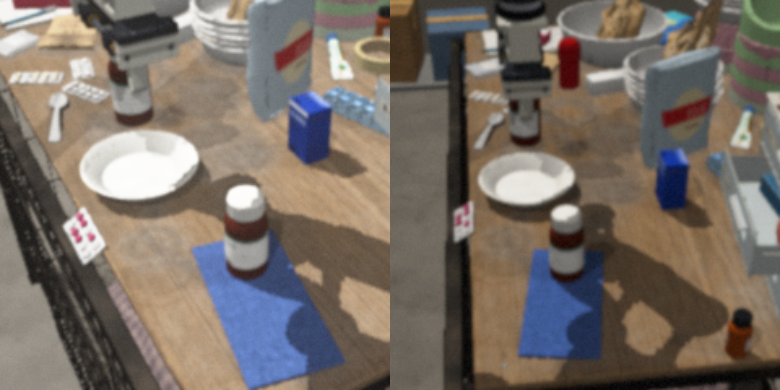

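Both views show the heavy bottle held upright over the dish, its base at about (133,118) in the left half and (525,140) in the right. It's within 2 mm of the dish centre with its underside at about 0.10 m, and the light bottle stands on the mat at (247,235). The arm is still.

```bash
python3 -c "
from h import *
print(observe()['qvel'].round(3)); print(hand_in())"
```

```text
[ 0.001  0.002  0.003 -0.001 -0.003 -0.001]
the job is handed in; nothing more can be done
None
```

The right bottle is the heavier one (about 4.2 N against 1.3 N). I handed in with it held upright about 10 cm above the table, within about 2 mm of the dish centre, and the lighter left one standing back on the mat.

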